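Seat a parts jar in its bracing holder and twist the cap free

TASK

Lower the capped hexagonal parts jar gently, without dropping it, into the hexagonal bracing holder until it stands on the bottom of the well. With the holder keeping the jar from turning, twist the cap anticlockwise (seen from above), stop turning once it comes free after about a fifth of a turn and before the thread's end stop, and lift it straight up off the neck. Finish still holding the cap in the gripper, level and centred over the open jar, with its lower edge a couple of centimetres above the jar's mouth; leave the jar down in the holder and the other things on the bench undisturbed.

Things in the scene. Friction and masses are not known exactly. Their poses are not given: they have to be found in the camera images.
- well (a point): Centre of the floor of the holder's hexagonal aluminium well, 8 mm above the bench. Well 57.5 mm across flats (1.75 mm a side round the jar), 48 mm deep; 6 mm walls end 56 mm above the bench, with a thin flared lip round the mouth up to 63 mm. z up; x at right angles to one of the flats (flats every 60 degrees).
- jar: White plastic jar, hexagonal body, loose, 0.35 to 0.5 kg. Origin: centre of its underside, z up, x at right angles to one of its flats (any sixth of a turn is alike). Body 54 mm across flats (62 over corners), 60 mm tall; round neck 33 mm in diameter above it, mouth 90 mm above the origin. Capped it is 93 mm tall. It can be carried by its cap.
- jar_mouth (a point): Centre of the jar's mouth, the top of the neck, 90 mm above the jar's underside.
- cap_centre (a point): Centre of the black ribbed round cap on the jar: 50 mm in diameter over the ribs, 26 mm tall; this point is 13 mm above its lower edge. Screwed on, the lower edge is 67 mm above the jar's underside, 7 mm above its shoulder, with 1 mm of play. It covers 23 mm of the neck: lifted by 23 mm, it clears the mouth. z up.
- thread (a joint): How far the cap is unscrewed, rad: 0 = tight, grows anticlockwise seen from above. The cap does not rise as it turns; it lifts straight off from 1.0 on; hard end stop at 1.65. The value stays once the cap is off. Turning takes 0.06 N m + 0.25 N m per rad/s. The jar gives up to 0.2 rad in the well, so turn the gripper 1.2 to 1.45 rad in all.
- ferrule_pot: Small clear round pot, 48 mm in diameter, 28 mm tall, loose, standing between jar and holder; not to be disturbed. Origin: centre of the underside.
- tape_roll: Roll of tape lying flat, 104 mm in diameter, 25 mm tall, loose; not to be disturbed. Origin: centre of the underside.
- glue_white: Small round bottle, 27 mm in diameter, 55 mm tall, loose; not to be disturbed. Origin: centre of the underside.
- glue_blue: Small round bottle, 27 mm in diameter, 60 mm tall, loose; not to be disturbed. Origin: centre of the underside.
- tee_box: Small flat box 52 x 86 x 26 mm, loose, on the left; not to be disturbed. Origin: centre of the underside.
- holder: The fixed bracing holder: the well on a plywood base 96 x 96 x 8 mm, screwed down, left or right of the jar. Origin: centre of the base's underside, on the bench, below the centre of the well.
- loft_gauge: Tall measuring gauge, fixed at the back left: an obstacle 424 mm tall on a plate 216 mm wide. Origin: centre of the underside.
- cap: The cap as a whole. Origin: centre of its lower edge.
Mind the look-alikes: they are no part of the job. What is shaped like the cap but turquoise or yellow is not meant.

How it is judged:
By the outcome, as a careful person would: the job done as asked, in the order asked, and still so for the second after the job is handed in, while the arm keeps its last pose, push and grip.
It also fails if it takes over 56 s, if anything falls off the work surface, if the arm or the gripper's body presses on something with over 40 N, if the wrist force passes 120 N, or if a joint passes its speed limit or range.

ROBOT

A 6-joint arm with a two-finger parallel gripper is mounted at the origin on a cart in front of the work surface, level with it; the furniture and walls round the work are solid. World frame = base frame: x ahead of the robot, y to its left, z up, the work surface at z = 0. Lengths are in m, angles in rad, forces in N, time in s.
With the tool pointing down it reaches from about 0.35 to 0.775 m from the base axis. Payload 7.3 kg.
Tool frame: the origin (TCP) lies at the very end of the fingers, on their centre line; the grasp point (between the pads) lies 19 mm behind it; z points along the fingers, y is the line along which they close (so a half turn about z gives the same grasp; the last joint's range is limited). The gripper opens to 92 mm and grips with 3 to 60 N. Pads are 19 mm wide; open, the fingers measure 130 mm over their backs; the gripper's body (75 mm by 190 mm) begins 47 mm behind the grasp point.
Start: joints at [-1.342, 0.342, 1.524, -0, 1.275, -0.146], TCP at [0.192, -0.489, 0.227] pointing down, gripper open.
Joint ranges: [-2.53, 2.53], [-0.77, 2.02], [0.04, 2.7], [-1, 4.14], [0.28, 2.66], [-3.11, 3.11]. Speed limits (rad/s): [2.57, 2.57, 3.14, 3.14, 3.14, 3.14].

INTERFACE

Orientations are given as [roll, pitch, yaw] about the fixed x, y, z axes, in that order (R = Rz(yaw) Ry(pitch) Rx(roll)).
In Python, from cell import observe, read_camera, get_calibration, hand_in, search_frame gives the robot as it stands.
- The arm moves only by the tool step_arm, never from a script. Its argument "commands" is a list of rows, each an object with "translation": the shift along the tool's x, y, z in mm, a list of three; "roll": the turn about the tool's z in rad. In form: [{"translation": [x, y, z], "roll": roll}, ...]. A call has 1 to 20 rows; each row shifts and turns the commanded pose from where the row before left it, along the tool's axes as they then stand; what a row does not reach is not made up. A row lasts 1/12 s, in which the tool goes at most 41.7 mm and 7.16 degrees, less where a joint would pass 70% of its speed; a pose out of reach is approached as far as the arm can. A call is refused whole if a number of a shift passes 41.7 or a number of a turn 0.125, either way. A call with a gripper value outside its range is refused whole. "fingers" is the opening, from 0 (shut) to 1 (fully open), set as the call begins (left out, the last holds). The fingers move at their own pace and stop on an object; "grip_force" is the grip in N (left out, the last holds). Time passes only in rows, so rows that do not move let the fingers close. It gives the time, the measured TCP pose, the force, the opening and the grip force at its end, in the units of the state.
- observe(): the state, without advancing time (a new reading comes with each control period).
- read_camera(name): name is "scene" or "side" or "wrist"; returns the picture (480x640x3 uint8, red, green, blue); there is no depth.
- get_calibration(name): a dict with "camera_matrix" (3x3 intrinsics, pixels), "world_from_camera" (4x4, takes a point from camera to world coordinates). Camera axes: x right, y up, looking along -z (the intrinsics and any distortion apply to the point x, -y, -z); pixel columns grow to the right and rows downward; lengths in m; the calibration is good to about 2 mm. The wrist camera is an equidistant fisheye: a pixel r from the principal point sees the ray r / f radians off the axis. A picture is of the moment at which its call begins: read the wrist's pose just before it. get_calibration takes no time and is no camera call; for the wrist camera it gives the pose at the moment of the call.
- hand_in(): hands the job in; it is judged then, once.
Trained networks look in the newest picture that a camera, given by its name, has taken for a name from the list of things; names that differ only in an ending like _2 or _b are one class to them, and where a whole thing is asked for, a point or a joint stands for the part that bears it (a point fixed in the world has none). Each returns a list of dicts, best first, with "confidence" (0 to 1); they miss things now and then, are a little off and sometimes report something else, mostly with a low value. They report only what shows in the picture. A call takes as long as a camera call. They do not tell look-alikes from the thing itself.
- search_frame(camera, name): "at" ([x, y, z] in m, in world coordinates, good to about 4 mm: the middle of the surface that is visible of it).
The state is a dict: "time": time; "qpos": joint angles; "qvel": joint speeds; "joint_efforts": joint torques, N m; "tool_pos": TCP position; "tool_rot": TCP orientation; "contact_force": force on the tool from outside, world axes, zero at the start; "torque": the same for the moment, N m; "opening": finger opening in m; "grip_force": force on a finger pad.
Only numpy, scipy, OpenCV 4.12 (cv2) and the standard library are available. Lean on these libraries where they do the work, as an engineer would, in place of code of your own. Each camera call takes 0.05 s, during which the arm holds its last target. There are 200 camera calls.

## Working session

There is one attempt and no reset: what is moved stays moved. The work goes in short steps, Python scripts to look and compute and a tool call to move; the robot and the scene stay as the last step left them, time stands still between calls to the robot, and variables do not carry over. Pictures are saved under pics/ and viewed, at most 10 in all, crops included, and the job is handed in when it is done.

Besides the shell and the picture viewer there is one more tool, called as a command line: name --argument value ..., lists and objects as JSON in quotes. step_arm: Moves the arm, as the interface text tells. Its arguments: {"type":"object","properties":{"commands":{"type":"array"},"fingers":{"type":"number"},"grip_force":{"type":"number"}},"required":["commands"]}

```bash
ls; mkdir -p pics
cat > h.py <<'E'
from cell import *
import numpy as np, cv2
def save(n,img): cv2.imwrite('pics/'+n+'.png',cv2.cvtColor(img,cv2.COLOR_RGB2BGR))
E
python3 - <<'E'
from h import *
s=observe(); print({k:np.round(v,3).tolist() for k,v in s.items()})
a=read_camera('scene'); b=read_camera('side'); 
save('scene0',a); save('side0',b)
for c in ('scene','side'):
    k=get_calibration(c); print(c,np.round(k['camera_matrix'],1).tolist(),np.round(k['world_from_camera'],3).tolist(),[x for x in k if x not in('camera_matrix','world_from_camera')])
    for n in ('cap_centre','jar','holder','ferrule_pot','glue_white','glue_blue','tape_roll','tee_box','loft_gauge'):
        print(c,n,[(np.round(d['at'],3).tolist(),round(d['confidence'],2)) for d in search_frame(c,n)[:4]])
E
```

```text
pics
{'time': 0.0, 'qpos': [-1.342, 0.343, 1.525, -0.0, 1.275, -0.146], 'qvel': [0.0, -0.001, -0.001, 0.001, 0.001, 0.001], 'joint_efforts': [0.001, -43.125, -24.422, 0.072, 0.056, -0.0], 'tool_pos': [0.192, -0.488, 0.226], 'tool_rot': [-3.14, -0.0, 0.375], 'contact_force': [-0.553, -0.075, 0.599], 'torque': [0.016, -0.016, 0.064], 'grip_force': 0.0, 'opening': 0.091}
scene [[451.9, 0.0, 325.3], [0.0, 451.9, 237.2], [0.0, 0.0, 1.0]] [[0.84, 0.432, -0.33, 0.219], [-0.543, 0.658, -0.521, -0.489], [-0.008, 0.617, 0.787, 0.976], [0.0, 0.0, 0.0, 1.0]] []
scene cap_centre [([0.534, -0.166, 0.089], 0.88), ([0.63, -0.144, 0.024], 0.72), ([0.597, -0.242, 0.026], 0.65), ([0.442, -0.196, 0.025], 0.59)]
scene jar []
scene holder [([0.568, 0.087, 0.021], 0.88), ([0.531, -0.165, 0.093], 0.16)]
scene ferrule_pot [([0.529, -0.022, 0.014], 0.85)]
scene glue_white [([0.673, -0.017, 0.034], 0.48), ([0.57, 0.086, 0.02], 0.4)]
scene glue_blue [([0.519, -0.18, 0.042], 0.59), ([0.682, -0.06, 0.036], 0.51)]
scene tape_roll [([0.741, 0.111, 0.024], 0.9), ([0.529, 0.329, 0.025], 0.72)]
scene tee_box [([0.533, 0.331, 0.027], 0.57)]
scene loft_gauge []
side [[435.4, 0.0, 322.1], [0.0, 435.4, 237.5], [0.0, 0.0, 1.0]] [[0.927, 0.187, -0.324, 0.305], [-0.373, 0.409, -0.833, -0.639], [-0.023, 0.893, 0.449, 0.492], [0.0, 0.0, 0.0, 1.0]] []
side cap_centre [([0.596, -0.247, 0.024], 0.85), ([0.529, -0.172, 0.092], 0.84), ([0.44, -0.201, 0.025], 0.73), ([0.627, -0.152, 0.023], 0.63)]
side jar [([0.522, -0.184, 0.036], 0.66), ([0.673, -0.02, 0.026], 0.35)]
side holder [([0.565, 0.067, 0.031], 0.87), ([0.682, -0.062, 0.033], 0.27)]
side ferrule_pot [([0.529, -0.026, 0.017], 0.83)]
side glue_white [([0.677, -0.019, 0.025], 0.61)]
side glue_blue [([0.681, -0.064, 0.032], 0.93)]
side tape_roll [([0.738, 0.107, 0.019], 0.63)]
side tee_box [([0.527, 0.32, 0.021], 0.87), ([0.565, 0.068, 0.034], 0.3)]
side loft_gauge []
```

View pics/scene0.png

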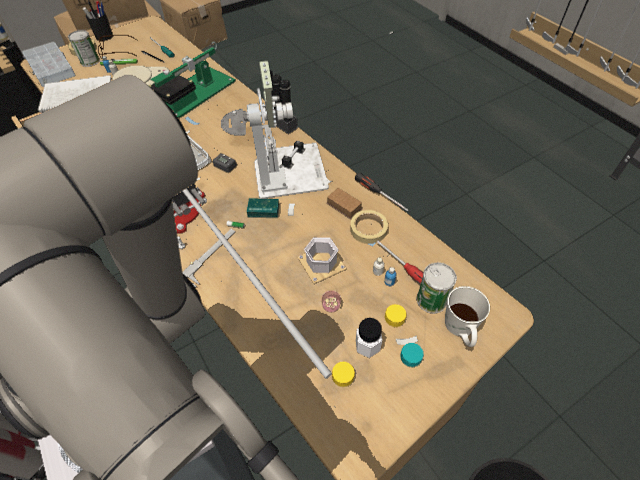

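View pics/side0.png

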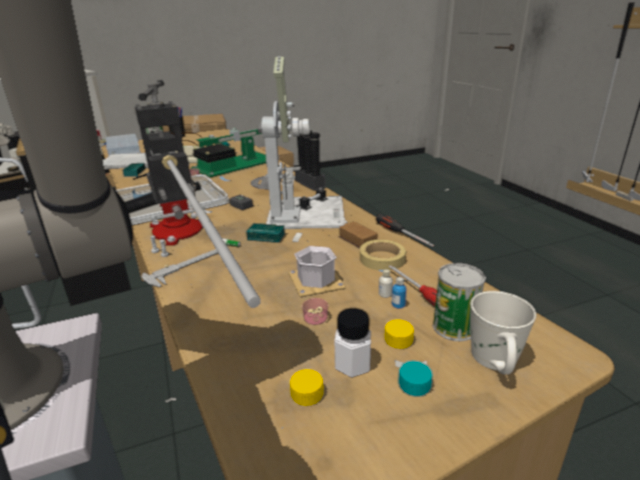

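The scene shows four cap-like things: black on the white jar at (370,329), yellow at (344,373), yellow at (396,315) and turquoise at (412,354). I choose the black one, on the jar. A grey rod also hangs in the air from (185,190) to (328,375) in the scene and from (168,160) to (255,300) in the side view, and I'll locate it.

```bash
cat >> h.py <<'E'
def ray(c,u,v,k=None):
    k=k or get_calibration(c); K=k['camera_matrix'];T=np.array(k['world_from_camera'])
    x=(u-K[0][2])/K[0][0]; y=(v-K[1][2])/K[1][1]
    if c=='wrist':
        r=np.hypot(x,y); s=np.sin(r)/max(r,1e-9); d=np.array([x*s,-y*s,-np.cos(r)])
    else: d=np.array([x,-y,-1.])
    d=T[:3,:3]@d; return T[:3,3],d/np.linalg.norm(d)
def tri(rays):
    A=sum(np.eye(3)-np.outer(d,d) for o,d in rays); b=sum((np.eye(3)-np.outer(d,d))@o for o,d in rays)
    p=np.linalg.solve(A,b); return p,[np.linalg.norm(np.cross(p-o,d)) for o,d in rays]
def atz(o,d,z): return o+d*(z-o[2])/d[2]
def pix(c,p,k=None):
    k=k or get_calibration(c); K=k['camera_matrix'];T=np.array(k['world_from_camera'])
    q=T[:3,:3].T@(np.array(p)-T[:3,3]); q=np.array([q[0],-q[1],-q[2]])
    if c=='wrist':
        r=np.hypot(q[0],q[1]); th=np.arctan2(r,q[2]); q=np.array([q[0]/r*th,q[1]/r*th,1]) if r>0 else np.array([0,0,1])
    else: q=q/q[2]
    return K[0][0]*q[0]+K[0][2],K[1][1]*q[1]+K[1][2]
E
python3 - <<'E'
from h import *
print('rod tip',tri([ray('scene',328,375),ray('side',253,299)]))
print('rod far',tri([ray('scene',187,192),ray('side',168,160)]))
a=cv2.imread('pics/scene0.png');b=cv2.imread('pics/side0.png')
def blob(im,x,y,w):
    g=im[y-w:y+w,x-w:x+w].max(2)<60
    n,l,s,c=cv2.connectedComponentsWithStats(g.astype(np.uint8)); i=1+np.argmax(s[1:,4]); return c[i]+[x-w,y-w],s[i]
pa,_=blob(a,370,329,20);pb,_=blob(b,353,325,22);print(pa,_,pb)
print('cap',tri([ray('scene',*pa),ray('side',*pb)]))
cr=[a[235:395,290:450],b[235:395,280:440]]
cv2.imwrite('pics/crop.png',np.hstack([cv2.resize(x,(400,400),interpolation=cv2.INTER_CUBIC) for x in cr]))
E
```

```text
rod tip (array([ 0.37611352, -0.24259846,  0.21962213]), [np.float64(0.0001750629701923718), np.float64(0.00017506297019244938)])
rod far (array([0.33299181, 0.27317788, 0.24413979]), [np.float64(0.0031798432885761676), np.float64(0.0031798432885760076)])
[369.63073394 329.72477064] [  7   6  31  31 820] [352.93414634 323.81097561]
cap (array([ 0.53694509, -0.16118042,  0.07738558]), [np.float64(3.4699155879759005e-05), np.float64(3.4699155879902046e-05)])
```

View pics/crop.png

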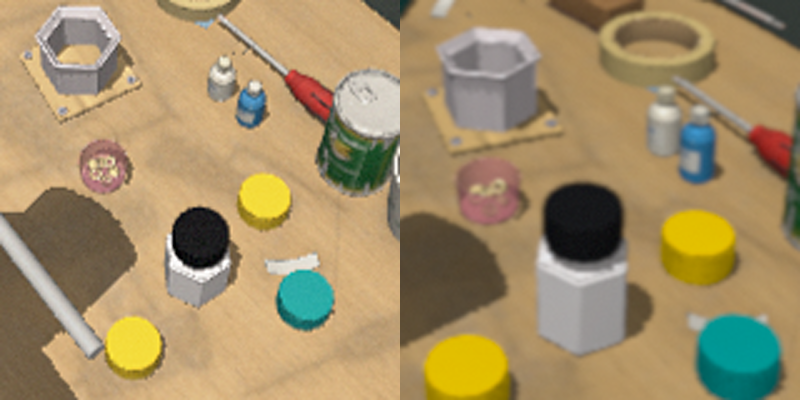

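The two close crops confirm the black ribbed cap on the white hexagonal jar, at about (0.537, -0.161, 0.077). The holder is on the left with the pot between them. The rod hangs at z≈0.22–0.24, with its tip near (0.376, -0.243). I'll go up first, then around it.

step_arm --commands '[{"translation":[0,0,-35],"roll":0},{"translation":[0,0,-38],"roll":0},{"translation":[0,0,-35],"roll":0},{"translation":[32,1,0],"roll":0},{"translation":[33,1,0],"roll":0},{"translation":[33,1,0],"roll":0},{"translation":[33,1,0],"roll":0},{"translation":[33,1,0],"roll":0},{"translation":[33,1,0],"roll":0},{"translation":[33,1,0],"roll":0},{"translation":[33,1,0],"roll":0},{"translation":[33,2,0],"roll":0},{"translation":[30,2,0],"roll":0}]' --fingers 1

```text
time: 2.08
tool_pos: [0.5017, -0.3793, 0.3347]
tool_rot: [3.142, -0.0, 0.375]
contact_force: [1.0, -0.7, 0.6]
opening: 0.0916
grip_force: 0.0
```

step_arm --commands '[{"translation":[16,-27,0],"roll":0},{"translation":[16,-27,0],"roll":0},{"translation":[17,-27,0],"roll":0},{"translation":[16,-27,0],"roll":0},{"translation":[17,-27,0],"roll":0},{"translation":[16,-27,0],"roll":0},{"translation":[16,-27,0],"roll":0},{"translation":[0,0,0],"roll":0}]'

```text
time: 2.75
tool_pos: [0.5375, -0.1577, 0.3352]
tool_rot: [-3.14, -0.002, 0.38]
contact_force: [0.3, -0.3, 0.9]
opening: 0.0917
grip_force: 0.0
```

Run:
```python
from h import *
k=get_calibration('wrist'); im=read_camera('wrist'); save('w1',im); np.save('k1.npy',k,allow_pickle=True)
print(np.round(k['camera_matrix'],1).tolist(),np.round(k['world_from_camera'],3).tolist())
for n in ('cap_centre','jar','holder','ferrule_pot'): print(n,[(np.round(d['at'],3).tolist(),round(d['confidence'],2)) for d in search_frame('wrist',n)[:3]])
print([pix('wrist',p,k) for p in ([.537,-.161,.093],[.567,.075,.063],[.567,.075,.0])])
```

```text
[[371.6, 0.0, 318.2], [0.0, 371.6, 242.3], [0.0, 0.0, 1.0]] [[0.37, 0.89, 0.265, 0.609], [-0.929, 0.356, 0.103, -0.127], [-0.003, -0.284, 0.959, 0.494], [0.0, 0.0, 0.0, 1.0]]
cap_centre [([0.533, -0.159, 0.094], 0.91), ([0.605, -0.236, 0.021], 0.85), ([0.452, -0.192, 0.028], 0.63)]
jar [([0.56, -0.153, 0.059], 0.78)]
holder [([0.574, 0.09, 0.013], 0.66)]
ferrule_pot [([0.527, -0.022, 0.015], 0.61)]
[(np.float64(323.4495145681977), np.float64(207.78016473156634)), (np.float64(152.1411327487648), np.float64(113.366794358477)), (np.float64(171.2720771744341), np.float64(115.12734292249102))]
```

View pics/w1.png

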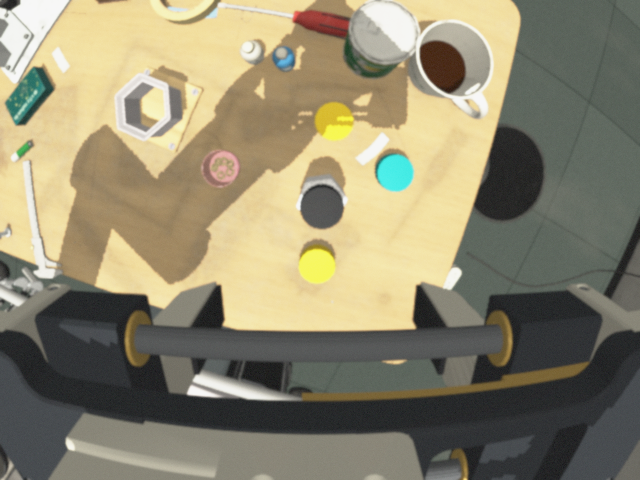

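The wrist view shows the black cap at (322,206), yellow decoys at (333,121) and (317,265), turquoise at (395,172), the holder at (148,105) and the pot at (221,168). The rod is safely behind the gripper. Next I'll crop the jar's bottom edges and the holder's mouth closer for angles.

Run:
```python
from h import *
w=cv2.imread('pics/w1.png');b=cv2.imread('pics/side0.png')
f=lambda im,x,y:cv2.resize(im[y:y+100,x:x+100],(400,400),interpolation=cv2.INTER_CUBIC)
c=np.hstack([f(w,98,55),f(b,303,300)])
for i in range(0,800,40): cv2.line(c,(i,0),(i,6),(0,0,255),1)
for j in range(0,400,40): cv2.line(c,(0,j),(6,j),(0,0,255),1);cv2.line(c,(400,j),(406,j),(0,0,255),1)
cv2.imwrite('pics/crop2.png',c)
k=np.load('k1.npy',allow_pickle=True).item()
g=(w[180:240,290:355].max(2)<75).astype(np.uint8)
n,l,s,ce=cv2.connectedComponentsWithStats(g); i=1+np.argmax(s[1:,4]); print(s[i],ce[i]+[290,180])
```

```text
[15  5 35 12 86] [322.08139535 188.44186047]
```

View pics/crop2.png

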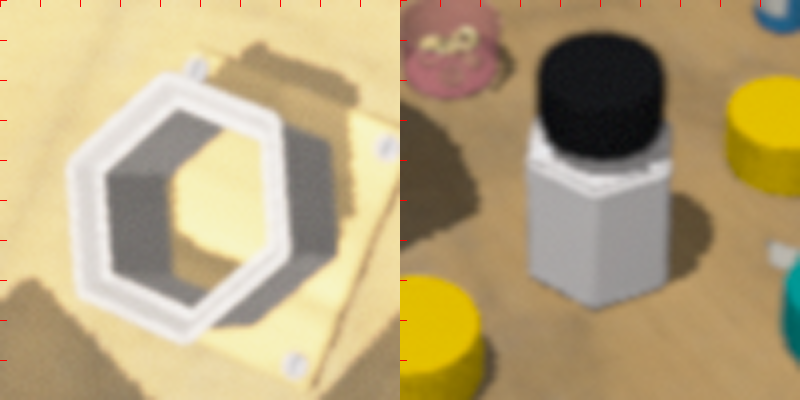

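Crop: the holder's lip corners (outer) are at crop (168,73), (282,118), (292,248), (183,343), (80,290) and (70,165). The jar's bottom corners are at (530,275), (597,308) and (667,283), with its shoulder corners above them.

Run:
```python
from h import *
from scipy.optimize import least_squares
k1=np.load('k1.npy',allow_pickle=True).item()
O=np.array([(168,73),(282,118),(292,248),(183,343),(80,290),(70,165)])/4+[97.6,54.6]
def fit(c,pts,z,k=None):
    P=np.array([atz(*ray(c,u,v,k),z)[:2] for u,v in pts]); ctr=P.mean(0); d=P-ctr
    a=np.unwrap(np.arctan2(d[:,1],d[:,0])*6)/6
    return P,ctr,np.linalg.norm(d,axis=1),np.angle(np.exp(1j*6*np.arctan2(d[:,1],d[:,0])).mean())/6
for z in (.056,.063): P,c,r,a=fit('wrist',O,z,k1); print('holder z',z,c.round(4),'R',r.round(4),'corner ang',round(a,3),'flat ang mod60',round((a+np.pi/6)%(np.pi/3),3))
# holder in scene crop (left half scale .4): outer corners
sc=[(290+x*.4-.3,235+y*.4-.3) for x,y in ((37,13),(74,7),(120,22),(121,50),(83,72),(40,52))]
P,c,r,a=fit('scene',sc[:0]+sc,.063); print('scene holder',c.round(4),r.round(4),round((a+np.pi/6)%(np.pi/3),3))
si=[(280+(x-400)*.4-.3,235+y*.4-.3) for x,y in ((440,37),(477,28),(526,30),(540,48),(508,70),(450,60))]
P,c,r,a=fit('side',si,.063); print('side holder',c.round(4),r.round(4),round((a+np.pi/6)%(np.pi/3),3))
# height of the lip from matching centre rays
cw=O.mean(0); print('tri well mouth',tri([ray('wrist',*cw,k1),ray('scene',*np.mean(sc,0)),ray('side',*np.mean(si,0))]))
# jar: side bottom + shoulder corners
B=np.array([(530,275),(597,308),(667,283)]);S=np.array([(528,162),(597,195),(671,170)])
f=lambda q:[(303+(x-400)/4-.4,300+y/4-.4) for x,y in q]
def res(p):
    o=[]
    for Q,z in ((f(B),0),(f(S),.06)):
        for i,(u,v) in enumerate(Q):
            a=p[2]+(i-1)*np.pi/3; q=pix('side',[p[0]+.0312*np.cos(a),p[1]+.0312*np.sin(a),z]); o+=[q[0]-u,q[1]-v]
    return o
s=least_squares(res,[.537,-.161,np.arctan2(-.83,-.32)]); print('jar',s.x.round(4),'flat ang mod60',round((s.x[2]+np.pi/6)%(np.pi/3),3),np.round(s.fun,1))
print('cap wrist at .093',atz(*ray('wrist',322,206,k1),.093), 'tri',tri([ray('wrist',322,206.5,k1),ray('side',303+201/4-.4,300+66/4-.4)]))
```

```text
holder z 0.056 [0.5711 0.0963] R [0.0434 0.0444 0.0441 0.0441 0.0436 0.0435] corner ang 0.443 flat ang mod60 0.966
holder z 0.063 [0.5717 0.0927] R [0.0427 0.0437 0.0434 0.0434 0.0429 0.0429] corner ang 0.443 flat ang mod60 0.966
scene holder [0.5725 0.0898] [0.052  0.037  0.0448 0.0456 0.0447 0.0437] 0.491
side holder [0.5755 0.0958] [0.0449 0.0326 0.039  0.0413 0.0439 0.0395] 0.917
tri well mouth (array([0.57209168, 0.08851764, 0.06652872]), [np.float64(0.0010186718069991616), np.float64(0.0014158420878629169), np.float64(0.000871370676745786)])
jar [ 0.5365 -0.1622 -2.0612] flat ang mod60 0.557 [-0.2  1.  -0.2  1.1  0.2  1.  -0.1 -1.   0.1 -1.3  0.2 -1.1]
cap wrist at .093 [ 0.53825854 -0.15878064  0.093     ] tri (array([ 0.53739767, -0.15927265,  0.09034001]), [np.float64(0.000148202073374872), np.float64(0.00014820207337500586)])
```

Jar at (0.537,-0.160), with flats at 0.557 rad. Well at (0.572,0.091), with flats at 0.966, so about +0.41 rad is needed. All heights agree with the text (cap top 90–93, lip 63–66). I'll go down on the cap, with the fingertips kept above the shoulder (TCP z 0.066).

step_arm --commands '[{"translation":[-1,2,30],"roll":0},{"translation":[0,0,38],"roll":0},{"translation":[0,0,38],"roll":0},{"translation":[0,0,38],"roll":0},{"translation":[0,0,38],"roll":0},{"translation":[0,0,35],"roll":0},{"translation":[0,0,25],"roll":0},{"translation":[0,0,15],"roll":0},{"translation":[0,0,8],"roll":0},{"translation":[0,0,4],"roll":0},{"translation":[0,0,0],"roll":0}]'

```text
time: 3.92
tool_pos: [0.5366, -0.1658, 0.0654]
tool_rot: [-3.141, 0.0, 0.374]
contact_force: [-0.5, 0.2, -0.1]
opening: 0.0917
grip_force: 0.0
```

```bash
python3 - <<'E'
from h import *
k=get_calibration('wrist'); save('w2',read_camera('wrist')); save('side2',read_camera('side'))
s=observe(); print(s['tool_pos'],s['tool_rot'],s['contact_force'],s['qpos'])
for n in ('cap_centre',): print(n,[(np.round(d['at'],3).tolist(),round(d['confidence'],2)) for d in search_frame('wrist',n)[:3]])
E
python3 -c "
import cv2,numpy as np
a=cv2.imread('pics/w2.png');b=cv2.imread('pics/side2.png')
cv2.imwrite('pics/both2.png',np.hstack([cv2.resize(a[90:410,120:520],(400,320)),cv2.resize(b[200:420,220:495],(400,320))]))"
```

```text
[ 0.53736064 -0.16574451  0.06679455] [ 3.14003156e+00 -1.36723675e-03  3.74232139e-01] [-0.33343578  0.02335692 -0.72052783] [-4.35415956e-01  5.79919442e-01  1.62178031e+00 -1.07696750e-04
  9.37819544e-01  7.61212917e-01]
cap_centre [([0.635, -0.14, 0.031], 0.95), ([0.606, -0.233, 0.025], 0.77), ([0.457, -0.188, 0.028], 0.59)]
```

View pics/both2.png

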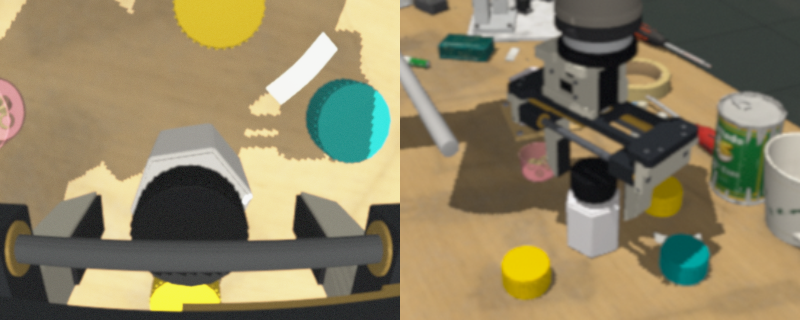

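The fingers straddle the black cap clear of everything, but the cap sits about 5 mm left of the finger centre. I'll shift by that and close.

step_arm --commands '[{"translation":[2,-5,0],"roll":0},{"translation":[0,0,0],"roll":0}]'

```text
time: 4.23
tool_pos: [0.5371, -0.159, 0.0666]
tool_rot: [3.141, -0.001, 0.375]
contact_force: [0.4, 0.0, -0.2]
opening: 0.0917
grip_force: 0.0
```

step_arm --commands '[{"translation":[0,0,0],"roll":0},{"translation":[0,0,0],"roll":0},{"translation":[0,0,0],"roll":0},{"translation":[0,0,0],"roll":0},{"translation":[0,0,0],"roll":0},{"translation":[0,0,0],"roll":0},{"translation":[0,0,0],"roll":0},{"translation":[0,0,0],"roll":0},{"translation":[0,0,0],"roll":0},{"translation":[0,0,0],"roll":0}]' --fingers 0 --grip_force 40

```text
time: 5.07
tool_pos: [0.5369, -0.16, 0.0658]
tool_rot: [3.141, -0.0, 0.375]
contact_force: [1.4, -2.4, 0.3]
opening: 0.047
grip_force: 40.0
```

Gripped at 40 N (opening 47 mm). I'll lift gently, then carry it part of the way.

step_arm --commands '[{"translation":[0,0,-2],"roll":0},{"translation":[0,0,-4],"roll":0},{"translation":[0,0,-8],"roll":0},{"translation":[0,0,-14],"roll":0},{"translation":[0,0,-20],"roll":0},{"translation":[0,0,-22],"roll":0},{"translation":[0,0,-22],"roll":0},{"translation":[0,0,-20],"roll":0},{"translation":[0,0,-15],"roll":0},{"translation":[0,0,-10],"roll":0},{"translation":[0,0,-5],"roll":0},{"translation":[0,0,0],"roll":0}]'

```text
time: 6.07
tool_pos: [0.5369, -0.1596, 0.2085]
tool_rot: [3.141, -0.001, 0.375]
contact_force: [0.5, 0.2, -5.6]
opening: 0.0471
grip_force: 40.0
```

step_arm --commands '[{"translation":[2,-6,0],"roll":0},{"translation":[4,-11,0],"roll":0},{"translation":[6,-17,0],"roll":0},{"translation":[7,-20,0],"roll":0},{"translation":[7,-20,0],"roll":0},{"translation":[7,-20,0],"roll":0},{"translation":[7,-20,0],"roll":0},{"translation":[7,-20,0],"roll":0},{"translation":[6,-17,0],"roll":0},{"translation":[5,-14,0],"roll":-0.03},{"translation":[3,-9,0],"roll":-0.07},{"translation":[2,-5,0],"roll":-0.08},{"translation":[0,0,0],"roll":-0.08},{"translation":[0,0,0],"roll":-0.08},{"translation":[0,0,0],"roll":-0.05},{"translation":[0,0,0],"roll":-0.02},{"translation":[0,0,0],"roll":0},{"translation":[0,0,0],"roll":0}]'

```text
time: 7.57
tool_pos: [0.5286, 0.0305, 0.2072]
tool_rot: [-3.141, 0.001, 0.784]
contact_force: [0.2, -0.8, -5.2]
opening: 0.0472
grip_force: 40.0
```

Run:
```python
from h import *
s=observe(); print(s['tool_pos'],s['tool_rot'],s['contact_force'],s['opening'])
k=get_calibration('wrist'); w=read_camera('wrist'); np.save('k3.npy',k,allow_pickle=True); save('w3',w); b=read_camera('side'); save('side3',b)
for n in ('holder','jar','cap_centre'): print(n,[(np.round(d['at'],3).tolist(),round(d['confidence'],2)) for d in search_frame('wrist',n)[:2]])
p=pix('wrist',[.572,.091,.06],k); q=pix('side',s['tool_pos']-[0,0,.03]); print(p,q)
f=lambda im,c,h:(lambda x,y:(x,y,cv2.resize(im[y:y+2*h,x:x+2*h],(400,400),interpolation=cv2.INTER_CUBIC)))(int(np.clip(c[0]-h,0,640-2*h)),int(np.clip(c[1]-h,0,480-2*h)))
x,y,A=f(w,p,100); u,v,B=f(b,q,50); print((x,y),(u,v))
c=np.hstack([A,B])
for i in range(0,800,40): cv2.line(c,(i,0),(i,6),(255,0,0),1)
for j in range(0,400,40): cv2.line(c,(0,j),(6,j),(255,0,0),1);cv2.line(c,(400,j),(406,j),(255,0,0),1)
save('crop3',c)
```

```text
[0.52857524 0.03050993 0.20720897] [-3.14070255e+00  6.06503876e-04  7.83773063e-01] [ 0.23738289 -0.82335623 -5.226141  ] 0.04719219122914751
holder [([0.573, 0.094, 0.006], 0.63), ([0.68, -0.049, 0.041], 0.45)]
jar [([0.551, 0.048, 0.198], 0.88)]
cap_centre [([0.533, 0.037, 0.231], 0.93), ([0.633, -0.137, 0.031], 0.71)]
(np.float64(305.77850911854455), np.float64(140.81742541936137)) (np.float64(302.40618982630394), np.float64(217.61010486606142))
(205, 40) (252, 167)
```

View pics/crop3.png

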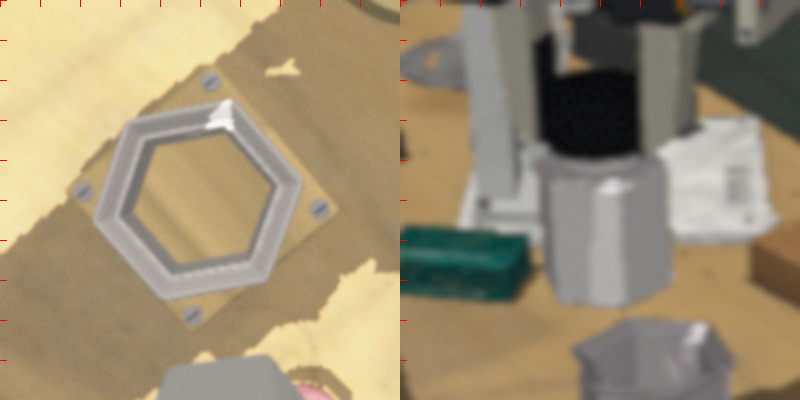

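The wrist crop shows the well mouth clear, with outer lip corners at (130,122), (230,100), (302,183), (268,283), (163,299) and (95,216). The jar's front bottom edge runs (170,368)–(270,355), nearly parallel to the well's near flat. The jar hangs straight in the side view.

Run:
```python
from h import *
k=np.load('k3.npy',allow_pickle=True).item()
f=lambda q:np.array(q)/2+[204.75,39.75]
def fit(pts,z):
    P=np.array([atz(*ray('wrist',u,v,k),z)[:2] for u,v in pts]); c=P.mean(0); d=P-c
    return P,c,np.linalg.norm(d,axis=1),(np.angle(np.exp(6j*np.arctan2(d[:,1],d[:,0])).mean())/6+np.pi/6)%(np.pi/3)
O=f([(130,122),(230,100),(302,183),(268,283),(163,299),(95,216)])
I=f([(152,137),(230,128),(276,185),(247,260),(176,273),(122,213)])
for n,p,z in (('lip',O,.063),('floor',I,.008)):
    P,c,r,a=fit(p,z); print(n,c.round(4),r.round(4),a.round(3))
k1=np.load('k1.npy',allow_pickle=True).item()
O1=np.array([(168,73),(282,118),(292,248),(183,343),(80,290),(70,165)])/4+[97.6,54.6]
print('tri lip',tri([ray('wrist',*O.mean(0),k),ray('wrist',*O1.mean(0),k1)]))
J=[atz(*ray('wrist',u,v,k),.141)[:2] for u,v in f([(170,368),(270,355)])]
d=J[1]-J[0]; n=np.array([-d[1],d[0]]);n/=np.linalg.norm(n)
print('jar edge',np.round(J,4),np.linalg.norm(d),'flat ang',(np.arctan2(n[1],n[0])%(np.pi/3)).round(3))
m=(J[0]+J[1])/2; print('jar centre if', m-n*.027, m+n*.027)
```

```text
lip [0.5715 0.0929] [0.0423 0.0428 0.0426 0.0444 0.0431 0.0423] 0.958
floor [0.5706 0.0933] [0.0379 0.037  0.0366 0.0369 0.0376 0.0381] 0.938
tri lip (array([0.57144548, 0.09264698, 0.06063329]), [np.float64(9.91099425317853e-05), np.float64(9.910994253178105e-05)])
jar edge [[0.5314 0.0611]
 [0.5563 0.042 ]] 0.031356154687788775 flat ang 0.916
jar centre if [0.52739734 0.0301608 ] [0.56028077 0.07299396]
```

Both estimates agree: the well is at (0.571,0.093), lip height 61 mm, and the jar is centred under the TCP within about 1 mm. Moving over by tool (75,-13.5) mm and turning -0.04.

step_arm --commands '[{"translation":[5,-1,0],"roll":0},{"translation":[10,-2,0],"roll":0},{"translation":[15,-3,0],"roll":0},{"translation":[16,-3,0],"roll":0},{"translation":[14,-2.5,0],"roll":0},{"translation":[10,-1,0],"roll":0},{"translation":[5,-1,0],"roll":-0.04},{"translation":[0,0,8],"roll":0},{"translation":[0,0,15],"roll":0},{"translation":[0,0,18],"roll":0},{"translation":[0,0,15],"roll":0},{"translation":[0,0,8],"roll":0},{"translation":[0,0,3],"roll":0},{"translation":[0,0,0],"roll":0},{"translation":[0,0,0],"roll":0},{"translation":[0,0,0],"roll":0}]'

```text
time: 9.15
tool_pos: [0.5732, 0.0925, 0.1417]
tool_rot: [3.14, -0.001, 0.825]
contact_force: [-0.5, 0.2, -4.3]
opening: 0.0471
grip_force: 40.0
```

Run:
```python
from h import *
s=observe(); print(s['tool_pos'],s['tool_rot'],s['contact_force'],s['torque'],s['opening'])
k=get_calibration('wrist'); w=read_camera('wrist'); np.save('k4.npy',k,allow_pickle=True); save('w4',w); b=read_camera('side'); save('side4',b)
p=pix('wrist',[.5713,.093,.063],k); q=pix('side',[.5713,.093,.07]); print(p,q)
f=lambda im,c,h:(lambda x,y:(x,y,cv2.resize(im[y:y+2*h,x:x+2*h],(400,400),interpolation=cv2.INTER_CUBIC)))(int(np.clip(c[0]-h,0,640-2*h)),int(np.clip(c[1]-h,0,480-2*h)))
x,y,A=f(w,p,80); u,v,B=f(b,q,50); print((x,y),(u,v))
c=np.hstack([A,B])
save('crop4',c)
```

```text
[0.57318492 0.09250046 0.14172915] [ 3.14006585e+00 -1.33060186e-03  8.24540351e-01] [-0.50962703  0.19741353 -4.31409406] [ 0.0255426  -0.03771918 -0.0366783 ] 0.04706006868766435
(np.float64(318.2259291747036), np.float64(255.12014949631265)) (np.float64(314.1897702560386), np.float64(250.7350742643361))
(238, 175) (264, 200)
```

View pics/crop4.png

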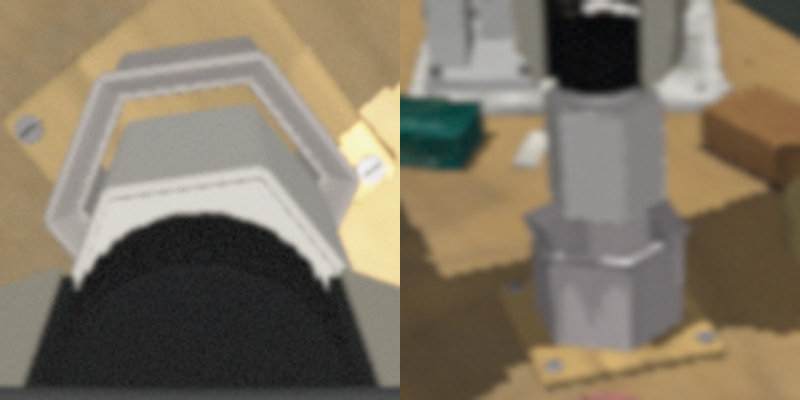

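The jar's bottom is about 12 mm above the lip, its front edge is parallel to the well's, and it looks centred. A quick numeric check follows, then I lower it.

Run:
```python
from h import *
k=np.load('k4.npy',allow_pickle=True).item()
f=lambda q:np.array(q)/2.5+[237.8,174.8]
def e(p,z,ap,n0):
    J=[atz(*ray('wrist',u,v,k),z)[:2] for u,v in f(p)]; d=J[1]-J[0]; n=np.array([-d[1],d[0]])/np.linalg.norm(d)
    m=(J[0]+J[1])/2; print(n0,np.round(J,4),np.linalg.norm(d).round(4),(np.arctan2(n[1],n[0])).round(3),'centre',(m-n*ap).round(4),)
e([(130,120),(255,103)],.0757,.027,'jar')
e([(98,75),(257,50)],.063,.037,'lip outer')
e([(120,98),(248,82)],.056,.02875,'inner')
# lip side corners: centre line
L=[atz(*ray('wrist',u,v,k),.063)[:2] for u,v in f([(47,218),(357,183)])]; print('lip side corners mid',np.mean(L,0).round(4),np.linalg.norm(L[0]-L[1])/2)
```

```text
jar [[0.5756 0.1237]
 [0.6013 0.1057]] 0.0313 0.962 centre [0.573  0.0926]
lip outer [[0.575  0.1365]
 [0.6097 0.1133]] 0.0418 0.98 centre [0.5718 0.0942]
inner [[0.5735 0.1275]
 [0.6017 0.1073]] 0.0347 0.95 centre [0.5709 0.094 ]
lip side corners mid [0.5713 0.093 ] 0.042412175739034476
```

step_arm --commands '[{"translation":[-0.5,-1.5,0],"roll":0},{"translation":[0,0,2],"roll":0},{"translation":[0,0,3],"roll":0},{"translation":[0,0,3],"roll":0},{"translation":[0,0,3],"roll":0},{"translation":[0,0,3],"roll":0},{"translation":[0,0,3],"roll":0},{"translation":[0,0,3],"roll":0},{"translation":[0,0,2],"roll":0},{"translation":[0,0,2],"roll":0},{"translation":[0,0,2],"roll":0},{"translation":[0,0,0],"roll":0}]'

```text
time: 10.25
tool_pos: [0.5709, 0.0932, 0.1143]
tool_rot: [-3.141, 0.001, 0.825]
contact_force: [0.8, -0.7, -5.8]
opening: 0.0471
grip_force: 40.0
```

It's inside the well without contact force, so I continue.

step_arm --commands '[{"translation":[0,0,2],"roll":0},{"translation":[0,0,3],"roll":0},{"translation":[0,0,3],"roll":0},{"translation":[0,0,3],"roll":0},{"translation":[0,0,3],"roll":0},{"translation":[0,0,3],"roll":0},{"translation":[0,0,3],"roll":0},{"translation":[0,0,3],"roll":0},{"translation":[0,0,3],"roll":0},{"translation":[0,0,3],"roll":0},{"translation":[0,0,2],"roll":0},{"translation":[0,0,2],"roll":0},{"translation":[0,0,2],"roll":0},{"translation":[0,0,0],"roll":0}]'

```text
time: 11.42
tool_pos: [0.5709, 0.0932, 0.0793]
tool_rot: [-3.141, 0.0, 0.825]
contact_force: [-0.1, -0.2, -4.3]
opening: 0.0471
grip_force: 40.0
```

step_arm --commands '[{"translation":[0,0,1],"roll":0},{"translation":[0,0,1],"roll":0},{"translation":[0,0,1],"roll":0},{"translation":[0,0,1],"roll":0},{"translation":[0,0,0],"roll":0},{"translation":[0,0,0],"roll":0}]'

```text
time: 11.92
tool_pos: [0.571, 0.0931, 0.0756]
tool_rot: [-3.142, 0.0, 0.825]
contact_force: [-0.0, -0.4, -5.5]
opening: 0.0472
grip_force: 40.0
```

step_arm --commands '[{"translation":[0,0,0.5],"roll":0},{"translation":[0,0,0.5],"roll":0},{"translation":[0,0,0],"roll":0},{"translation":[0,0,0],"roll":0}]'

```text
time: 12.25
tool_pos: [0.5711, 0.0932, 0.0747]
tool_rot: [3.141, -0.0, 0.825]
contact_force: [-0.0, 0.4, -4.0]
opening: 0.0474
grip_force: 40.0
```

step_arm --commands '[{"translation":[0,0,0.5],"roll":0},{"translation":[0,0,0.5],"roll":0},{"translation":[0,0,0],"roll":0},{"translation":[0,0,0],"roll":0}]'

```text
time: 12.58
tool_pos: [0.5716, 0.093, 0.0742]
tool_rot: [3.14, -0.001, 0.825]
contact_force: [0.5, -1.1, -0.9]
opening: 0.0473
grip_force: 40.0
```

step_arm --commands '[{"translation":[0,0,0.3],"roll":0},{"translation":[0,0,0.2],"roll":0},{"translation":[0,0,0],"roll":0},{"translation":[0,0,0],"roll":0}]'

```text
time: 12.92
tool_pos: [0.5716, 0.0931, 0.0737]
tool_rot: [3.141, -0.001, 0.825]
contact_force: [1.3, -1.6, 3.4]
opening: 0.0467
grip_force: 40.0
```

The jar stands on the floor: the weight is off and it shows +3.4 N. Now I twist anticlockwise (negative roll about the downward tool axis), slowly.

step_arm --commands '[{"translation":[0,0,-0.4],"roll":0},{"translation":[0,0,0],"roll":-0.03},{"translation":[0,0,0],"roll":-0.04},{"translation":[0,0,0],"roll":-0.04},{"translation":[0,0,0],"roll":-0.04},{"translation":[0,0,0],"roll":-0.04},{"translation":[0,0,0],"roll":-0.04},{"translation":[0,0,0],"roll":-0.04},{"translation":[0,0,0],"roll":-0.04},{"translation":[0,0,0],"roll":-0.04},{"translation":[0,0,0],"roll":-0.04}]'

```text
time: 13.83
tool_pos: [0.5715, 0.0932, 0.0736]
tool_rot: [3.141, -0.0, 1.216]
contact_force: [2.5, -1.4, 0.9]
opening: 0.0469
grip_force: 40.0
```

Run:
```python
from h import *
s=observe(); print(s['time'],s['tool_pos'],s['tool_rot'],s['contact_force'],s['torque'],s['opening'])
```

```text
13.8333 [0.57154801 0.09315869 0.07364793] [ 3.14061525e+00 -4.12193730e-04  1.21630660e+00] [ 2.46208305 -1.36786213  0.86793527] [-0.33453853 -0.47116579 -0.1911072 ] 0.04689989082173085
```

The torque of -0.19 N m matches the thread's drag, so the cap is turning. Continuing to about 1.3 rad in all.

step_arm --commands '[{"translation":[0,0,0],"roll":-0.05},{"translation":[0,0,0],"roll":-0.05},{"translation":[0,0,0],"roll":-0.05},{"translation":[0,0,0],"roll":-0.05},{"translation":[0,0,0],"roll":-0.05},{"translation":[0,0,0],"roll":-0.05},{"translation":[0,0,0],"roll":-0.05},{"translation":[0,0,0],"roll":-0.05},{"translation":[0,0,0],"roll":-0.05},{"translation":[0,0,0],"roll":-0.05},{"translation":[0,0,0],"roll":-0.05},{"translation":[0,0,0],"roll":-0.05},{"translation":[0,0,0],"roll":-0.05},{"translation":[0,0,0],"roll":-0.05},{"translation":[0,0,0],"roll":-0.05},{"translation":[0,0,0],"roll":-0.05},{"translation":[0,0,0],"roll":-0.05},{"translation":[0,0,0],"roll":-0.05},{"translation":[0,0,0],"roll":-0.03},{"translation":[0,0,0],"roll":0}]'

```text
time: 15.5
tool_pos: [0.5711, 0.093, 0.0736]
tool_rot: [-3.141, 0.0, 2.146]
contact_force: [1.3, -2.8, 1.1]
opening: 0.0471
grip_force: 40.0
```

Run:
```python
from h import *
s=observe(); print(s['time'],s['tool_pos'],s['tool_rot'],s['contact_force'],s['torque'],s['opening'],s['qpos'])
```

```text
15.5 [0.57107324 0.09298666 0.07361972] [-3.14142743e+00  2.16751094e-04  2.14561829e+00] [ 1.32212849 -2.8107701   1.09526775] [-0.4019004  -0.28856468 -0.03976568] 0.04706562079650095 [ 2.91307138e-02  5.96145502e-01  1.56551243e+00 -3.26345499e-04
  9.79963471e-01 -5.45509439e-01]
```

Turned 1.32 rad. Lifting a few mm to see whether it comes free.

step_arm --commands '[{"translation":[0,0,-1],"roll":0},{"translation":[0,0,-1],"roll":0},{"translation":[0,0,-1],"roll":0},{"translation":[0,0,-1],"roll":0},{"translation":[0,0,0],"roll":0},{"translation":[0,0,0],"roll":0}]'

```text
time: 16.0
tool_pos: [0.571, 0.0933, 0.0777]
tool_rot: [-3.142, -0.0, 2.145]
contact_force: [0.8, -1.6, -0.5]
opening: 0.047
grip_force: 40.0
```

Run:
```python
from h import *
import time
s=observe(); print(s['time'],s['tool_pos'],s['tool_rot'],s['contact_force'],s['torque'],s['opening'])
b=read_camera('side'); save('side5',b); a=cv2.imread('pics/side0.png')
q=pix('side',[.5713,.093,.07]); print(q)
```

```text
16.0 [0.57097987 0.09332366 0.07770277] [-3.14153768e+00 -1.05350093e-04  2.14479862e+00] [ 0.78257036 -1.56718589 -0.46558838] [-0.17185159 -0.23466179 -0.00192808] 0.04699968892573944
(np.float64(314.1897702560386), np.float64(250.7350742643361))
```

The vertical force is only -0.5 N against the jar's 4–5 N, so the cap is free. I lift straight up another 39 mm.

step_arm --commands '[{"translation":[0,0,-2],"roll":0},{"translation":[0,0,-3],"roll":0},{"translation":[0,0,-3],"roll":0},{"translation":[0,0,-3],"roll":0},{"translation":[0,0,-3],"roll":0},{"translation":[0,0,-3],"roll":0},{"translation":[0,0,-3],"roll":0},{"translation":[0,0,-3],"roll":0},{"translation":[0,0,-3],"roll":0},{"translation":[0,0,-3],"roll":0},{"translation":[0,0,-3],"roll":0},{"translation":[0,0,-3],"roll":0},{"translation":[0,0,-2],"roll":0},{"translation":[0,0,-2],"roll":0},{"translation":[0,0,0],"roll":0},{"translation":[0,0,0],"roll":0},{"translation":[0,0,0],"roll":0}]'

```text
time: 17.47
tool_pos: [0.571, 0.0932, 0.1165]
tool_rot: [-3.141, -0.0, 2.145]
contact_force: [0.2, 0.2, -0.7]
opening: 0.0475
grip_force: 40.0
```

Run:
```python
from h import *
s=observe(); print(s['time'],s['tool_pos'],s['tool_rot'],s['contact_force'],s['torque'],s['opening'])
b=read_camera('side'); w=read_camera('scene'); save('side6',b); save('scene6',w)
for n in ('cap_centre','jar','ferrule_pot','glue_white','glue_blue','tape_roll','tee_box'):print(n,[(np.round(d['at'],3).tolist(),round(d['confidence'],2)) for d in search_frame('side',n)[:3]])
q=pix('side',[.5713,.093,.09]); p=pix('scene',[.5713,.093,.09])
f=lambda im,c,h:cv2.resize(im[int(c[1])-h:int(c[1])+h,int(c[0])-h:int(c[0])+h],(400,400),interpolation=cv2.INTER_CUBIC)
save('crop6',np.hstack([f(b,q,60),f(w,p,100)]))
```

```text
17.4667 [0.57098049 0.0931677  0.11646415] [-3.14134752e+00 -3.47018210e-05  2.14481647e+00] [ 0.24879404  0.18414516 -0.70125979] [ 0.00697737 -0.15568373  0.00372037] 0.04749622831496816
cap_centre [([0.442, -0.2, 0.023], 0.95), ([0.573, 0.072, 0.142], 0.73), ([0.627, -0.153, 0.025], 0.7)]
jar [([0.566, 0.079, 0.072], 0.95)]
ferrule_pot [([0.524, -0.026, 0.016], 0.64)]
glue_white [([0.673, -0.019, 0.025], 0.85)]
glue_blue [([0.683, -0.061, 0.032], 0.67)]
tape_roll [([0.739, 0.106, 0.019], 0.74)]
tee_box [([0.528, -0.028, 0.018], 0.31)]
```

View pics/crop6.png

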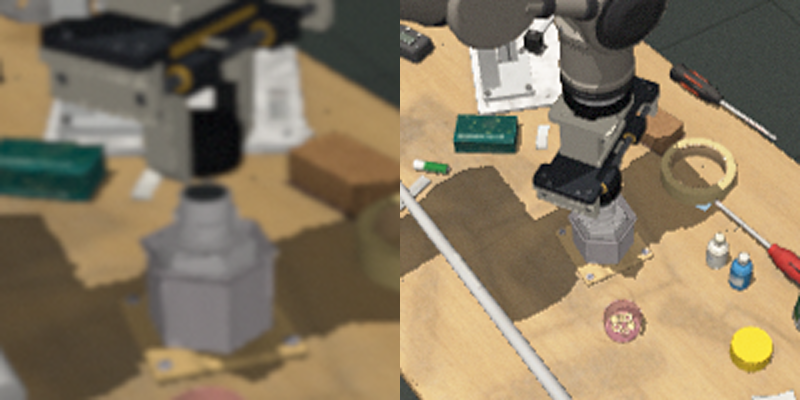

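The cap is held level about 2 cm above the open neck (neck centre at crop x 207, cap centre about 206). The jar is seated in the holder and the other things are where they were. Handing in.

```bash
python3 -c "
from cell import hand_in
print(hand_in())"
```

```text
the job is handed in; nothing more can be done
None
```

The jar is standing on the bottom of the holder's well. The cap was unscrewed about 1.3 rad and lifted off, and is held level about 2 cm above the open mouth. The job is handed in at about 18 s, and the system returned no verdict.

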